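Put the misloaded packs back in their own vending lanes

ROBOT

A 6-joint arm with a two-finger parallel gripper is mounted at the origin on the work surface. World frame = base frame: x ahead of the robot, y to its left, z up, the work surface at z = 0. Lengths are in m, angles in rad, forces in N, time in s.
With the tool pointing down it reaches from about 0.35 to 0.775 m from the base axis. Payload 7.3 kg.
Tool frame: the origin (TCP) lies at the very end of the fingers, on their centre line; the grasp point (between the pads) lies 19 mm behind it; z points along the fingers, y is the line along which they close (so a half turn about z gives the same grasp; the last joint's range is limited). The gripper opens to 92 mm and grips with 3 to 60 N. Pads are 19 mm wide; open, the fingers measure 130 mm over their backs; the gripper's body (75 mm by 190 mm) begins 47 mm behind the grasp point.
Start: joints at [-1.474, 0.342, 1.524, -0, 1.275, -0.146], TCP at [0.126, -0.51, 0.227] pointing down, gripper open.
Joint ranges: [-2.53, 2.53], [-0.77, 2.02], [0.04, 2.7], [-1, 4.14], [0.28, 2.66], [-3.11, 3.11]. Speed limits (rad/s): [2.57, 2.57, 3.14, 3.14, 3.14, 3.14].

INTERFACE

Orientations are given as [roll, pitch, yaw] about the fixed x, y, z axes, in that order (R = Rz(yaw) Ry(pitch) Rx(roll)).
In Python, from cell import robot gives the robot as it stands. The module is installed in compiled form; this text tells all that it offers.
- The arm moves only by the tool arm_command, never from a script. Its argument "moves" is a list of rows, each a list of 3 entries, a list of its own where there are three numbers: the shift along the tool's x, y, z in m, then the turn, a rotation vector about the tool's x, y, z in rad, then the finger opening in m, from 0 to 0.0918. In form: [[[dx, dy, dz], [ax, ay, az], claw], ...]. A call has exactly 5 rows; each row is the pose to reach, as a shift and turn from the pose commanded when the call began, along the tool's axes at that moment; what a row does not reach only later rows make up. A row lasts 1/10 s, in which the tool goes at most 50 mm and 8.59 degrees, less where a joint would pass 70% of its speed; a pose out of reach is approached as far as the arm can. A call with a gripper value outside its range is refused whole. The fingers move at their own pace and stop on an object; "squeeze" is the grip in N (left out, the last holds). Time passes only in rows, so rows that repeat a pose let the fingers close, or fill a call up. It gives the time, the measured TCP pose, the force, the opening and the grip force at its end, in the units of the state.
- robot.observe(): the state, without advancing time (a new reading comes with each control period).
- robot.read_camera(name): name is "scene" or "top"; returns the picture (420x560x3 uint8, red, green, blue); there is no depth.
- robot.camera_model(name): a dict with "fx", "fy", "cx", "cy" (pixels), "k1" (the pictures are not rectified: a ray, as slopes to the right and down, at radius r is drawn at 1 + k1 r^2 times it, then the intrinsics apply), "R" (3x3) and "t" (3): a world point X has camera coordinates R X + t. Camera axes: x right, y down, z forward; pixel columns grow to the right and rows downward; lengths in m; the calibration is good to about 2 mm. A picture is of the moment at which its call begins. camera_model takes no time and is no camera call.
- robot.hand_in(): hands the job in; it is judged then, once.
The state is a dict: "time": time; "qpos": joint angles; "qvel": joint speeds; "joint_efforts": joint torques, N m; "tool_pos": TCP position; "tool_rot": TCP orientation; "contact_force": force on the tool from outside, world axes, zero at the start; "torque": the same for the moment, N m; "opening": finger opening in m; "grip_force": force on a finger pad.
Only numpy, scipy, OpenCV 4.12 (cv2) and the standard library are available. Lean on these libraries where they do the work, as an engineer would, in place of code of your own. Each camera call takes 0.05 s, during which the arm holds its last target. There are 200 camera calls.

TASK

The front packs of these vending-machine lanes have been mixed up: swap them round so that the can, the square carton and the snack box each stand at the front of the lane that holds another of the same kind, upright and centred on that lane's grey disc, with nothing left in the spare lane (now empty, and handy as a stopover). Do not knock any pack over, and leave the mug, the motor and the screwdriver alone.

Things in the scene. Friction and masses are not known exactly. Their poses are not given: they have to be found in the camera images.
- can_center (a point): Loose drinks can, bare aluminium with a grey band, upright cylinder 53 mm across, 92 mm high, about 0.2 kg. Point at its centre, 46 mm above its underside; z up its axis.
- carton_center (a point): Loose white square drinks carton, 52 x 52 mm, 98 mm high, about 0.24 kg. Point at its centre, 49 mm above its underside; x and y across its faces, z up.
- box_center (a point): Loose narrow brown cardboard snack box standing upright, 70 mm along its x, 38 mm along its y, 106 mm high, about 0.13 kg. Point at its centre, 53 mm above its underside.
- lane_can_seat (a point): Fixed black steel lane 262 x 96 mm: floor 6 mm above the bench, side walls 24 mm high, 90 mm apart inside, 18 mm front lip 55 mm ahead. Point: on the floor, middle of the flush pale grey disc (80 mm) at its front; x to the lane's front (away from the robot), z up. 105 mm towards -x stands a fixed can like the loose one: the can lane, 92 mm high.
- lane_carton_seat (a point): Fixed black steel lane 262 x 96 mm: floor 6 mm above the bench, side walls 24 mm high, 90 mm apart inside, 18 mm front lip 55 mm ahead. Point: on the floor, middle of the flush pale grey disc (80 mm) at its front; x to the lane's front (away from the robot), z up. 105 mm towards -x stands a fixed white carton like the loose one: the carton lane, 98 mm high.
- lane_box_seat (a point): Fixed black steel lane 262 x 96 mm: floor 6 mm above the bench, side walls 24 mm high, 90 mm apart inside, 18 mm front lip 55 mm ahead. Point: on the floor, middle of the flush pale grey disc (80 mm) at its front; x to the lane's front (away from the robot), z up. 105 mm towards -x stands a fixed snack box like the loose one: the box lane, 106 mm high.
- lane_spare_seat (a point): Fixed black steel lane 262 x 96 mm: floor 6 mm above the bench, side walls 24 mm high, 90 mm apart inside, 18 mm front lip 55 mm ahead. Point: on the floor, middle of the flush pale grey disc (80 mm) at its front; x to the lane's front (away from the robot), z up. The spare lane: no pack in it at the start, only its wire spiral.
- mug_center (a point): Bystander: white mug, 80 mm across, 90 mm high, standing to the right of the lanes. Point at its centre, 45 mm up.
- motor_center (a point): Bystander: small gear motor, white box 70 x 50 x 30 mm with a steel can on top, 60 mm high in all, to the left of the lanes. Point 30 mm above its underside.
- screwdriver: Bystander: screwdriver lying on the bench beyond the lanes' front ends.
There are look-alikes about, which are no part of the job. Leave any black or orange look-alike of the part that bears carton_center alone. Of the things that look like the part that bears box_center, the middle-sized one is meant.

How it is judged:
At the end, for the whole second after the job is handed in: The can, the carton and the box each stand upright (within 0.1 rad) on the floor of the lane of their own kind, centre within 15 mm of the middle of its grey disc, released and at rest; so the spare lane is empty (horizontal distance between can_center and lane_can_seat below 0.015 m and z of can_center in the frame of lane_can_seat between 0.04 and 0.052 m and angle between each of can_center, carton_center, box_center's own z axis and vertical below 0.1 rad and linear speed of each of can, carton, box below 0.02 m/s and angular speed of each of can, carton, box below 0.2 rad/s and horizontal distance between carton_center and lane_carton_seat below 0.015 m and z of carton_center in the frame of lane_carton_seat between 0.043 and 0.055 m and horizontal distance between box_center and lane_box_seat below 0.015 m and z of box_center in the frame of lane_box_seat between 0.047 and 0.059 m); the robot touches nothing.
It fails at once if a pack is knocked or laid over (tilted more than 40 degrees) (angle between any of can_center, carton_center, box_center's own z axis and vertical above 0.7 rad).
It fails at once if the mug is moved more than 30 mm (distance of mug_center from where it was at the start of the episode above 0.03 m).
It fails at once if the gear motor is moved more than 30 mm (distance of motor_center from where it was at the start of the episode above 0.03 m).
It fails at once if the screwdriver is moved more than 30 mm (distance of screwdriver from where it was at the start of the episode above 0.03 m).
It also fails if it takes over 96 s, if anything falls off the work surface, if the arm or the gripper's body presses on something with over 40 N, if the wrist force passes 120 N, or if a joint passes its speed limit or range.

## Working session

There is one attempt and no reset: what is moved stays moved. The work goes in short steps, Python scripts to look and compute and a tool call to move; the robot and the scene stay as the last step left them, time stands still between calls to the robot, and variables do not carry over. Pictures are saved under pics/ and viewed, at most 14 in all, crops included, and the job is handed in when it is done.

Besides the shell and the picture viewer there is one more tool, called after ">>>" by a JSON object that holds its "name" and its "arguments", one argument or row to a line. arm_command: Moves the arm, as the interface text tells. Its arguments: {"type":"object","properties":{"moves":{"type":"array"},"squeeze":{"type":"number"}},"required":["moves"]}

```bash
mkdir -p pics; python3 - <<'E'
from cell import robot
import cv2
for n in("scene","top"):
    cv2.imwrite(f"pics/{n}0.png",cv2.cvtColor(robot.read_camera(n),cv2.COLOR_RGB2BGR))
    print(n,robot.camera_model(n))
print(robot.observe())
E
```

```text
scene {'fx': 478.709374759267, 'fy': 478.709374759267, 'cx': 287.3523626569232, 'cy': 208.7389977422683, 'k1': -0.11305055352970751, 'R': array([[ 0.02883452,  0.99943817,  0.01708549],
       [ 0.71181807, -0.00853038, -0.70231209],
       [-0.70177176,  0.0324126 , -0.71166412]]), 't': array([-0.02514864, -0.41183049,  1.89048173])}
top {'fx': 399.8915813821318, 'fy': 399.8915813821318, 'cx': 276.54305188464264, 'cy': 214.8061276616703, 'k1': -0.08731826575891706, 'R': array([[-0.01967326, -0.99966254,  0.01696386],
       [-0.98441719,  0.01640216, -0.17508214],
       [ 0.17474482, -0.02014395, -0.98440767]]), 't': array([0.00968053, 0.66679061, 0.93863537])}
{'time': 0.1, 'qpos': array([-1.47402428e+00,  3.42660065e-01,  1.52489557e+00, -2.70011506e-05,
        1.27536404e+00, -1.46010549e-01]), 'qvel': array([-0.00143195, -0.00112421, -0.00044598, -0.00121162,  0.00075385,
        0.00087938]), 'joint_efforts': array([ 2.34863459e-03, -4.32003415e+01, -2.44694835e+01,  7.20058288e-02,
        5.25650731e-02, -5.10323014e-05]), 'tool_pos': array([ 0.12618724, -0.50925797,  0.22611985]), 'tool_rot': array([-3.14027599e+00, -1.67525742e-04,  2.42790367e-01]), 'contact_force': array([ 0.63140122, -0.10533111, -0.90137036]), 'torque': array([0.03475731, 0.03296881, 0.02543322]), 'grip_force': 0.0, 'opening': 0.09197042523040216}
```

View pics/scene0.png

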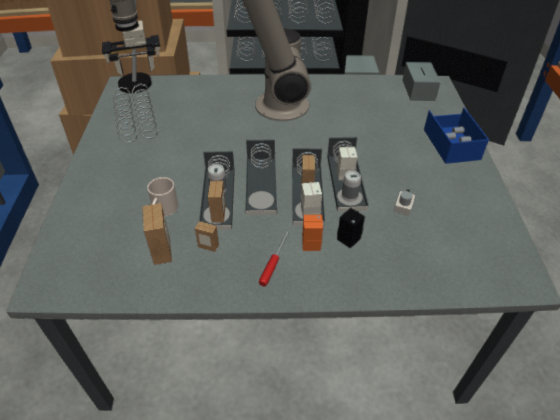

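View pics/top0.png

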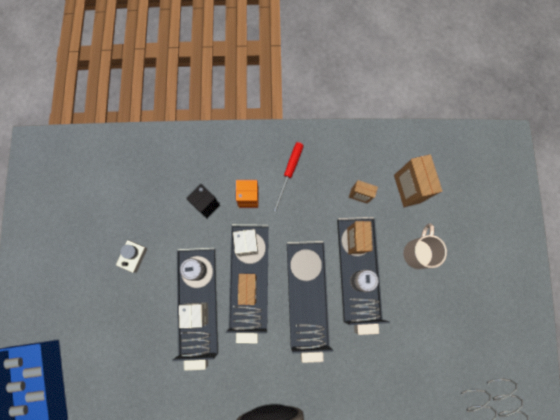

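The scene view shows the big decoy box at (158,235), the small one at (207,236), and the mug at (162,197). The orange decoy is at (313,232) and the black one at (350,227).

The top view shows these lanes, left to right:
- **Carton lane:** can at (193,269) in front of a fixed carton.
- **Box lane:** carton at (245,242) in front of a fixed box.
- **Spare lane:** empty, disc at (306,265).
- **Can lane:** box at (360,237) in front of a fixed can.

Candidates in the top view:
- **Box:** (360,237) medium, (417,180) large, (363,191) small, and (247,290) fixed. I choose (360,237).
- **Carton:** (245,242) white loose, (190,316) fixed, orange (247,193) and black (203,200). I choose (245,242).
- **Can:** (193,269) loose and (367,281) fixed. I choose (193,269).

I'll check these choices in one close crop.

```bash
python3 - <<'E'
import cv2
i=cv2.imread("pics/top0.png")[205:365,170:390]
i=cv2.resize(i,None,fx=3.6,fy=3.6,interpolation=cv2.INTER_CUBIC); cv2.imwrite("pics/crop0.png",i)
i=cv2.imread("pics/scene0.png")[130:260,190:380]
i=cv2.resize(i,None,fx=4.2,fy=4.2,interpolation=cv2.INTER_CUBIC); cv2.imwrite("pics/crop1.png",i)
E
```

```text
(no output)
```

View pics/crop0.png

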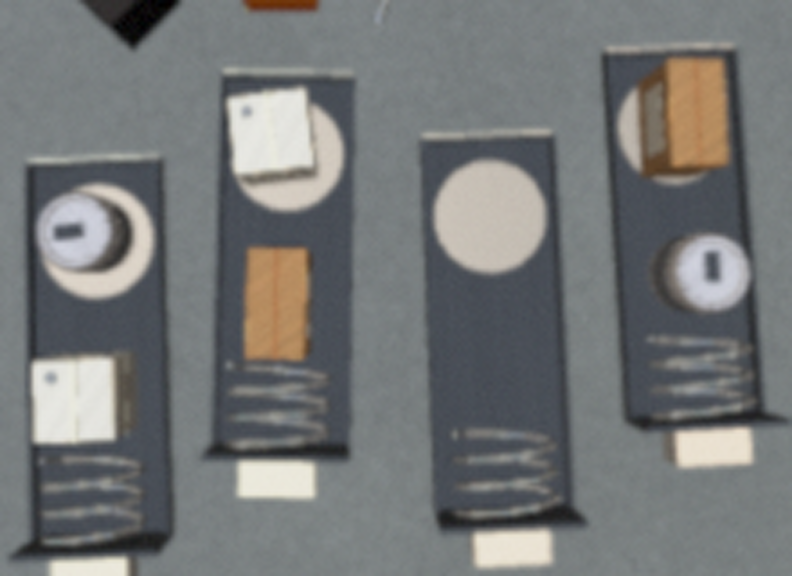

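View pics/crop1.png

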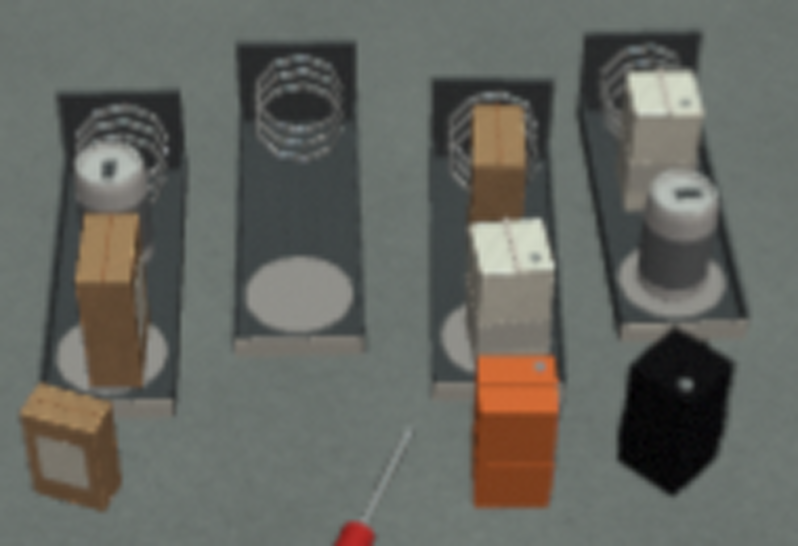

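The crops confirm the choice: a white carton in the box lane, the medium box in the can lane and the can in the carton lane. I'll compute positions from both views.

```bash
cat >h.py <<'E'
import numpy as np,cv2
from cell import robot
def ray(n,p,z):
    c=robot.camera_model(n);K=np.array([[c['fx'],0,c['cx']],[0,c['fy'],c['cy']],[0,0,1]])
    q=cv2.undistortPoints(np.array(p,float).reshape(-1,1,2),K,np.array([c['k1'],0,0,0.]))[:,0]
    R,t=c['R'],c['t'];C=-R.T@t;d=np.c_[q,np.ones(len(q))]@R
    return (C+d*((z-C[2])/d[:,2])[:,None])[:,:2].round(4)
T=lambda p:np.array(p)/3.6+[170-.36,205-.36]
S=lambda p:np.array(p)/4.2+[190-.38,130-.38]
E
python3 - <<'E'
from h import *
def yaw(P):
    d=(P[0]-P[3])+(P[1]-P[2]);return np.arctan2(d[1],d[0]).round(3)
f=.006
print("discs top",ray("top",T([(98,241),(288,155),(490,216),(673,128)]),f).tolist(),"carton,box,spare,can")
print("discs scene",ray("scene",S([(670,283),(495,335),(300,294),(113,357)]),f).tolist())
print("can",ray("top",T([(82,231)]),.098),ray("scene",S([(683,191)]),.098))
for n,z,a,b in(("carton",.104,[(227,95),(307,87),(313,172),(237,182)],[(480,276),(553,268),(540,219),(470,226)]),
 ("box",.112,[(666,60),(726,57),(728,165),(668,167)],[(77,280),(131,280),(139,214),(83,215)])):
    for c,g,p in(("top",T,a),("scene",S,b)):
        P=ray(c,g(p),z);print(n,c,P.mean(0),yaw(P),np.linalg.norm(P-np.roll(P,-1,0),axis=1).round(3))
# lane edges: outer bottom
L={"carton":[(28,160),(160,158),(172,540),(36,545)],"box":[(222,72),(353,72),(349,455),(213,455)],"spare":[(421,135),(553,133),(574,515),(438,525)],"can":[(604,50),(735,47),(762,415),(628,425)]}
for k,p in L.items():
    P=ray("top",T(p),.024);print(k,P.tolist(),yaw(P))
D=ray("top",[(405,176),(433,157),(440,192),(411,206)],.15);print("big",D.tolist(),ray("scene",[(152,207),(164,262),(148,262)],.15).tolist(),ray("scene",[(170,258),(149,262)],0).tolist())
E
```

```text
discs top [[0.5316, 0.204], [0.5909, 0.0679], [0.5445, -0.0763], [0.6052, -0.2117]] carton,box,spare,can
discs scene [[0.5346, 0.206], [0.5881, 0.0702], [0.5434, -0.0733], [0.6071, -0.2082]]
can [[0.5347 0.198 ]] [[0.5339 0.2056]]
carton top [0.59565 0.0741 ] 0.085 [0.053 0.056 0.05  0.057]
carton scene [0.5986   0.075975] 0.096 [0.051 0.051 0.05  0.051]
box top [ 0.60395  -0.204725] -0.037 [0.04  0.071 0.04  0.07 ]
box scene [ 0.603825 -0.20285 ] 0.005 [0.037 0.067 0.039 0.066]
carton [[0.5885, 0.2512], [0.5885, 0.1575], [0.3268, 0.1489], [0.3244, 0.242]] 0.034
box [[0.6493, 0.1136], [0.6477, 0.0201], [0.3817, 0.0272], [0.3833, 0.1206]] -0.026
spare [[0.6017, -0.0274], [0.6014, -0.1214], [0.3375, -0.1264], [0.3334, -0.0328]] 0.02
can [[0.6606, -0.1606], [0.6612, -0.2562], [0.401, -0.2606], [0.3971, -0.1661]] 0.019
big [[0.7378, -0.3029], [0.784, -0.3752], [0.6984, -0.3839], [0.6661, -0.3113]] [[0.7157, -0.3606], [0.9028, -0.3002], [0.9026, -0.3391]] [[0.7699, -0.3283], [0.7838, -0.3858]]
```

>>> {"name": "arm_command", "arguments": {
  "moves": [
    [[0.03,-0.01,0],[0,0,0.05],0.0918],
    [[0.075,-0.025,0],[0,0,0.11],0.0918],
    [[0.12,-0.04,0],[0,0,0.17],0.0918],
    [[0.165,-0.055,0],[0,0,0.22],0.0918],
    [[0.21,-0.07,0],[0,0,0.26],0.0918]
  ],
  "squeeze": 20
}}

```text
time: 0.6
tool_pos: [0.3145, -0.3898, 0.2265]
tool_rot: [-3.141, 0.0, -0.02]
contact_force: [0.6, -1.1, -0.1]
opening: 0.0923
grip_force: 0.0
```

>>> {"name": "arm_command", "arguments": {
  "moves": [
    [[0.03,-0.02,0],[0,0,0],0.0918],
    [[0.06,-0.04,0],[0,0,0],0.0918],
    [[0.09,-0.06,0],[0,0,0],0.0918],
    [[0.12,-0.08,0],[0,0,0],0.0918],
    [[0.144,-0.096,0],[0,0,0],0.0918]
  ]
}}

```text
time: 1.1
tool_pos: [0.4602, -0.2962, 0.2263]
tool_rot: [-3.141, 0.0, -0.016]
contact_force: [-0.1, -0.2, -0.6]
opening: 0.0918
grip_force: 0.0
```

>>> {"name": "arm_command", "arguments": {
  "moves": [
    [[0.035,-0.024,0],[0,0,0],0.0918],
    [[0.07,-0.048,0],[0,0,0],0.0918],
    [[0.105,-0.072,0],[0,0,0],0.0918],
    [[0.13,-0.088,0],[0,0,0],0.0918],
    [[0.144,-0.096,0],[0,0,0],0.0918]
  ]
}}

```text
time: 1.6
tool_pos: [0.6061, -0.202, 0.2258]
tool_rot: [-3.141, 0.001, -0.015]
contact_force: [0.7, 0.2, -0.1]
opening: 0.0919
grip_force: 0.0
```

>>> {"name": "arm_command", "arguments": {
  "moves": [
    [[-0.002,0.002,0.035],[0,0,0],0.0918],
    [[-0.002,0.002,0.075],[0,0,0],0.0918],
    [[-0.002,0.002,0.115],[0,0,0],0.0918],
    [[-0.002,0.002,0.145],[0,0,0],0.0918],
    [[-0.002,0.002,0.158],[0,0,0],0.0918]
  ]
}}

```text
time: 2.1
tool_pos: [0.6004, -0.2052, 0.0649]
tool_rot: [-3.139, 0.006, -0.017]
contact_force: [0.0, 0.1, -0.0]
opening: 0.0917
grip_force: 0.0
```

>>> {"name": "arm_command", "arguments": {
  "moves": [
    [[0,0,0],[0,0,0],0.07],
    [[0,0,0],[0,0,0],0.055],
    [[0,0,0],[0,0,0],0.04],
    [[0,0,0],[0,0,0],0.03],
    [[0,0,0],[0,0,0],0.03]
  ]
}}

```text
time: 2.6
tool_pos: [0.603, -0.2064, 0.0699]
tool_rot: [3.141, -0.002, -0.017]
contact_force: [-0.6, 0.6, -0.2]
opening: 0.0566
grip_force: 0.0
```

>>> {"name": "arm_command", "arguments": {
  "moves": [
    [[0,0,0],[0,0,0],0.03],
    [[0,0,0],[0,0,0],0.03],
    [[0,0,0],[0,0,0],0.03],
    [[0,0,0],[0,0,0],0.03],
    [[0,0,0],[0,0,0],0.03]
  ]
}}

```text
time: 3.1
tool_pos: [0.6025, -0.2061, 0.0689]
tool_rot: [3.141, -0.0, -0.017]
contact_force: [-0.8, 0.3, 3.5]
opening: 0.0382
grip_force: 20.0
```

>>> {"name": "arm_command", "arguments": {
  "moves": [
    [[0,0,-0.005],[0,0,0],0.03],
    [[0,0,-0.02],[0,0,0],0.03],
    [[0,0,-0.045],[0,0,0],0.03],
    [[0,0,-0.07],[0,0,0],0.03],
    [[0,0,-0.09],[0,0,0],0.03]
  ]
}}

```text
time: 3.6
tool_pos: [0.6026, -0.2062, 0.1602]
tool_rot: [3.141, -0.001, -0.017]
contact_force: [-0.2, 0.2, -1.3]
opening: 0.0379
grip_force: 20.0
```

>>> {"name": "arm_command", "arguments": {
  "moves": [
    [[-0.008,-0.018,0],[0,0,0],0.03],
    [[-0.025,-0.052,0],[0,0,0],0.03],
    [[-0.043,-0.09,0],[0,0,0],0.03],
    [[-0.057,-0.118,0],[0,0,0],0.03],
    [[-0.062,-0.13,0],[0,0,0],0.03]
  ]
}}

```text
time: 4.1
tool_pos: [0.5413, -0.0727, 0.1589]
tool_rot: [-3.141, 0.001, -0.015]
contact_force: [0.0, -0.6, -1.6]
opening: 0.0379
grip_force: 20.0
```

>>> {"name": "arm_command", "arguments": {
  "moves": [
    [[0,0,0.01],[0,0,0],0.03],
    [[0,0,0.035],[0,0,0],0.03],
    [[0,0,0.06],[0,0,0],0.03],
    [[0,0,0.075],[0,0,0],0.03],
    [[0,0,0.082],[0,0,0],0.03]
  ]
}}

```text
time: 4.6
tool_pos: [0.5423, -0.0763, 0.0743]
tool_rot: [-3.141, 0.003, -0.018]
contact_force: [0.6, 0.7, -1.0]
opening: 0.0377
grip_force: 20.0
```

>>> {"name": "arm_command", "arguments": {
  "moves": [
    [[0,0,0.003],[0,0,0],0.03],
    [[0,0,0.006],[0,0,0],0.03],
    [[0,0,0.008],[0,0,0],0.03],
    [[0,0,0.008],[0,0,0],0.03],
    [[0,0,0.008],[0,0,0],0.03]
  ]
}}

```text
time: 5.1
tool_pos: [0.543, -0.0752, 0.0692]
tool_rot: [3.141, -0.001, -0.017]
contact_force: [0.3, -0.1, -2.1]
opening: 0.0383
grip_force: 20.0
```

>>> {"name": "arm_command", "arguments": {
  "moves": [
    [[0,0,0],[0,0,0],0.055],
    [[0,0,0],[0,0,0],0.07],
    [[0,0,0],[0,0,0],0.08],
    [[0,0,0],[0,0,0],0.08],
    [[0,0,0],[0,0,0],0.08]
  ]
}}

```text
time: 5.6
tool_pos: [0.5427, -0.0751, 0.0688]
tool_rot: [3.141, -0.0, -0.017]
contact_force: [-0.5, -0.1, -1.0]
opening: 0.0733
grip_force: 0.0
```

>>> {"name": "arm_command", "arguments": {
  "moves": [
    [[0,0,-0.01],[0,0,0],0.08],
    [[0,0,-0.035],[0,0,0],0.08],
    [[0,0,-0.07],[0,0,0],0.08],
    [[0,0,-0.105],[0,0,0],0.08],
    [[0,0,-0.12],[0,0,0],0.08]
  ]
}}

```text
time: 6.1
tool_pos: [0.5441, -0.0754, 0.193]
tool_rot: [3.14, -0.006, -0.017]
contact_force: [0.8, -0.1, -1.2]
opening: 0.08
grip_force: 0.0
```

>>> {"name": "arm_command", "arguments": {
  "moves": [
    [[0,-0.03,0],[0,0,0],0.08],
    [[0,-0.065,0],[0,0,0],0.08],
    [[0,-0.1,0],[0,0,0],0.08],
    [[0,-0.13,0],[0,0,0],0.08],
    [[0,-0.15,0],[0,0,0],0.08]
  ]
}}

```text
time: 6.6
tool_pos: [0.5451, 0.0769, 0.1896]
tool_rot: [-3.141, -0.001, -0.016]
contact_force: [0.1, 0.5, 0.7]
opening: 0.0803
grip_force: 0.0
```

```bash
python3 - <<'E'
from h import *
for n in("scene","top"): cv2.imwrite(f"pics/{n}1.png",cv2.cvtColor(robot.read_camera(n),cv2.COLOR_RGB2BGR))
i=cv2.imread("pics/scene1.png")[130:260,190:380]
cv2.imwrite("pics/crop2.png",cv2.resize(i,None,fx=4.2,fy=4.2,interpolation=cv2.INTER_CUBIC))
E
```

```text
(no output)
```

View pics/crop2.png

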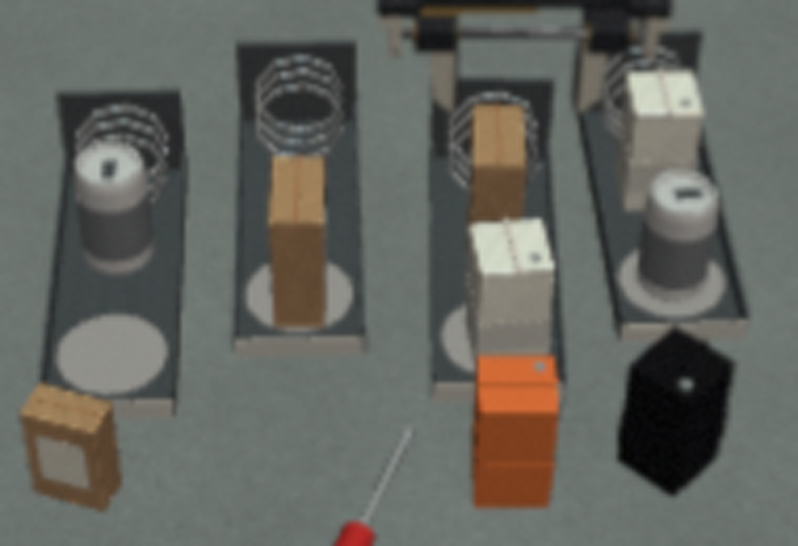

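The box stands upright on the spare disc, with its top at about crop pixel (298,190). The can-lane disc is now bare, at about (112,354). I'll measure that disc by segmentation and check camera bias against the placed box.

```bash
python3 - <<'E'
from h import *
print("box top scene",ray("scene",S([(276,157),(323,157),(324,220),(271,220)]),.112).mean(0))
def disc(n,img,guess,z=.006):
    i=cv2.imread(img);u,v=map(int,guess);w=26;c=i[v-w:v+w,u-w:u+w].astype(int)
    m=((c.min(2)>110)&(c.max(2)-c.min(2)<45)).astype(np.uint8)
    k,l,s,ce=cv2.connectedComponentsWithStats(m)
    j=l[w,w]; 
    p=ce[j]+[u-w,v-w];print(n,guess,s[j],p,ray(n,[p],z))
disc("scene","pics/scene1.png",S((113,355)));disc("scene","pics/scene0.png",S((300,294)))
disc("top","pics/top0.png",T((490,216)));disc("top","pics/top1.png",T((673,127)))
c=cv2.imread("pics/scene1.png");u,v=map(int,S((113,355)));print(c[v,u],c[v-40,u])
E
```

```text
box top scene [ 0.5442 -0.072 ]
scene [216.5247619  214.14380952] [ 14  17  26  19 384] [216.22916667 213.94010417] [[ 0.6042 -0.2093]]
scene [261.04857143 199.62      ] [ 14  18  25  18 352] [260.78125    199.65056818] [[ 0.5435 -0.0741]]
top [305.75111111 264.64      ] [ 11  11  32  32 811] [305.54254007 264.66584464] [[ 0.5444 -0.0757]]
top [356.58444444 239.91777778] [ 11  12  32  32 768] [356.36979167 240.29557292] [[ 0.605  -0.2111]]
[139 145 145] [141 146 147]
```

View pics/top1.png

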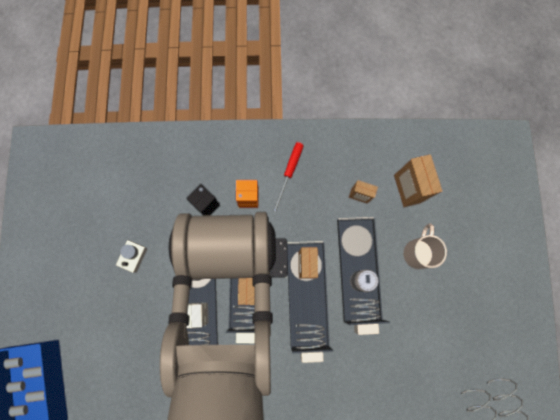

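The top view shows the box on the spare disc and the can-lane disc bare at (356,240). Next is the can.

>>> {"name": "arm_command", "arguments": {
  "moves": [
    [[-0.002,-0.02,0],[0,0,0],0.088],
    [[-0.005,-0.055,0],[0,0,0],0.088],
    [[-0.009,-0.09,0],[0,0,0],0.088],
    [[-0.0125,-0.118,0],[0,0,0],0.088],
    [[-0.0125,-0.126,0],[0,0,0],0.088]
  ]
}}

```text
time: 7.2
tool_pos: [0.5347, 0.2026, 0.1892]
tool_rot: [-3.141, -0.0, -0.015]
contact_force: [-0.2, -0.7, 0.1]
opening: 0.0879
grip_force: 0.0
```

>>> {"name": "arm_command", "arguments": {
  "moves": [
    [[0,0,0.02],[0,0,0],0.088],
    [[0,0,0.06],[0,0,0],0.088],
    [[0,0,0.1],[0,0,0],0.088],
    [[0,0,0.122],[0,0,0],0.088],
    [[0,0,0.132],[0,0,0],0.088]
  ]
}}

```text
time: 7.7
tool_pos: [0.5341, 0.1994, 0.0546]
tool_rot: [3.14, 0.004, -0.018]
contact_force: [0.8, -0.3, -0.1]
opening: 0.0881
grip_force: 0.0
```

>>> {"name": "arm_command", "arguments": {
  "moves": [
    [[0,0,0],[0,0,0],0.075],
    [[0,0,0],[0,0,0],0.065],
    [[0,0,0],[0,0,0],0.055],
    [[0,0,0],[0,0,0],0.045],
    [[0,0,0],[0,0,0],0.045]
  ]
}}

```text
time: 8.2
tool_pos: [0.5355, 0.2013, 0.0576]
tool_rot: [-3.141, -0.002, -0.017]
contact_force: [-0.2, -0.7, 2.1]
opening: 0.0525
grip_force: 16.6
```

>>> {"name": "arm_command", "arguments": {
  "moves": [
    [[0,0,0],[0,0,0],0.045],
    [[0,0,0],[0,0,0],0.045],
    [[0,0,0],[0,0,0],0.045],
    [[0,0,0],[0,0,0],0.045],
    [[0,0,0],[0,0,0],0.045]
  ]
}}

```text
time: 8.7
tool_pos: [0.5355, 0.2013, 0.0576]
tool_rot: [-3.141, -0.002, -0.017]
contact_force: [-0.3, 0.5, 5.1]
opening: 0.053
grip_force: 20.0
```

>>> {"name": "arm_command", "arguments": {
  "moves": [
    [[0,0,-0.01],[0,0,0],0.045],
    [[0,0,-0.04],[0,0,0],0.045],
    [[0,0,-0.08],[0,0,0],0.045],
    [[0,0,-0.12],[0,0,0],0.045],
    [[0,0,-0.14],[0,0,0],0.045]
  ]
}}

```text
time: 9.2
tool_pos: [0.536, 0.2013, 0.2008]
tool_rot: [-3.141, -0.005, -0.017]
contact_force: [-0.1, -0.1, -0.8]
opening: 0.0526
grip_force: 20.0
```

>>> {"name": "arm_command", "arguments": {
  "moves": [
    [[0.004,0.02,0],[0,0,0],0.045],
    [[0.01,0.06,0],[0,0,0],0.045],
    [[0.02,0.105,0],[0,0,0],0.045],
    [[0.029,0.15,0],[0,0,0],0.045],
    [[0.038,0.195,0],[0,0,0],0.045]
  ]
}}

```text
time: 9.7
tool_pos: [0.5693, 0.0039, 0.197]
tool_rot: [3.141, 0.0, -0.017]
contact_force: [0.6, 0.4, -2.0]
opening: 0.053
grip_force: 20.0
```

>>> {"name": "arm_command", "arguments": {
  "moves": [
    [[0.009,0.045,0],[0,0,0],0.045],
    [[0.018,0.09,0],[0,0,0],0.045],
    [[0.027,0.135,0],[0,0,0],0.045],
    [[0.035,0.18,0],[0,0,0],0.045],
    [[0.0395,0.21,0],[0,0,0],0.045]
  ]
}}

```text
time: 10.2
tool_pos: [0.6051, -0.2084, 0.1966]
tool_rot: [3.141, 0.001, -0.019]
contact_force: [-0.6, 0.1, -1.3]
opening: 0.0527
grip_force: 20.0
```

>>> {"name": "arm_command", "arguments": {
  "moves": [
    [[0,0.003,0],[0,0,0],0.045],
    [[0,0.005,0],[0,0,0],0.045],
    [[0,0.005,0],[0,0,0],0.045],
    [[0,0.005,0],[0,0,0],0.045],
    [[0,0.005,0],[0,0,0],0.045]
  ]
}}

```text
time: 10.7
tool_pos: [0.6055, -0.2089, 0.197]
tool_rot: [-3.142, -0.0, -0.016]
contact_force: [0.4, -0.2, -1.4]
opening: 0.0527
grip_force: 20.0
```

Good. Lower by 0.139, release, and rise.

>>> {"name": "arm_command", "arguments": {
  "moves": [
    [[0,0.001,0.015],[0,0,0],0.045],
    [[0,0.001,0.05],[0,0,0],0.045],
    [[0,0.001,0.085],[0,0,0],0.045],
    [[0,0.001,0.115],[0,0,0],0.045],
    [[0,0.001,0.128],[0,0,0],0.045]
  ]
}}

```text
time: 11.2
tool_pos: [0.6039, -0.2097, 0.0658]
tool_rot: [-3.14, 0.005, -0.016]
contact_force: [-0.4, -0.5, -2.0]
opening: 0.0524
grip_force: 20.0
```

>>> {"name": "arm_command", "arguments": {
  "moves": [
    [[0,0,0.004],[0,0,0],0.045],
    [[0,0,0.008],[0,0,0],0.045],
    [[0,0,0.011],[0,0,0],0.045],
    [[0,0,0.011],[0,0,0],0.045],
    [[0,0,0.011],[0,0,0],0.045]
  ]
}}

```text
time: 11.7
tool_pos: [0.6059, -0.2114, 0.0587]
tool_rot: [3.141, -0.001, -0.017]
contact_force: [-0.4, -0.6, -0.7]
opening: 0.0527
grip_force: 20.0
```

>>> {"name": "arm_command", "arguments": {
  "moves": [
    [[0,0,0],[0,0,0],0.06],
    [[0,0,0],[0,0,0],0.07],
    [[0,0,0],[0,0,0],0.08],
    [[0,0,0],[0,0,0],0.088],
    [[0,0,0],[0,0,0],0.088]
  ]
}}

```text
time: 12.2
tool_pos: [0.6054, -0.2112, 0.0578]
tool_rot: [3.141, -0.0, -0.017]
contact_force: [0.3, 0.5, -0.5]
opening: 0.086
grip_force: 0.0
```

>>> {"name": "arm_command", "arguments": {
  "moves": [
    [[0,0,-0.01],[0,0,0],0.088],
    [[0,0,-0.04],[0,0,0],0.088],
    [[0,0,-0.08],[0,0,0],0.088],
    [[0,0,-0.12],[0,0,0],0.088],
    [[0,0,-0.14],[0,0,0],0.088]
  ]
}}

```text
time: 12.7
tool_pos: [0.6066, -0.2117, 0.2029]
tool_rot: [3.139, -0.006, -0.017]
contact_force: [0.7, -0.7, -0.7]
opening: 0.0878
grip_force: 0.0
```

```bash
python3 - <<'E'
from h import *
for n in("scene","top"): cv2.imwrite(f"pics/{n}2.png",cv2.cvtColor(robot.read_camera(n),cv2.COLOR_RGB2BGR))
a=cv2.resize(cv2.imread("pics/scene2.png")[130:260,190:380],None,fx=4.2,fy=4.2,interpolation=cv2.INTER_CUBIC)
cv2.imwrite("pics/crop3.png",a)
def disc(n,img,guess,z=.006):
    i=cv2.imread(img);u,v=map(int,guess);w=26;c=i[v-w:v+w,u-w:u+w].astype(int)
    m=((c.min(2)>110)&(c.max(2)-c.min(2)<45)).astype(np.uint8)
    k,l,s,ce=cv2.connectedComponentsWithStats(m);j=l[w,w]
    p=ce[j]+[u-w,v-w];print(n,s[j],p,ray(n,[p],z))
disc("scene","pics/scene2.png",S((670,285)));disc("top","pics/top2.png",T((98,241)))
E
```

```text
scene [ 14  17  25  17 337] [349.48367953 196.19287834] [[0.5309 0.2076]]
top [ 11  11  32  32 839] [196.50893921 271.51728248] [[0.5317 0.2049]]
```

View pics/crop3.png

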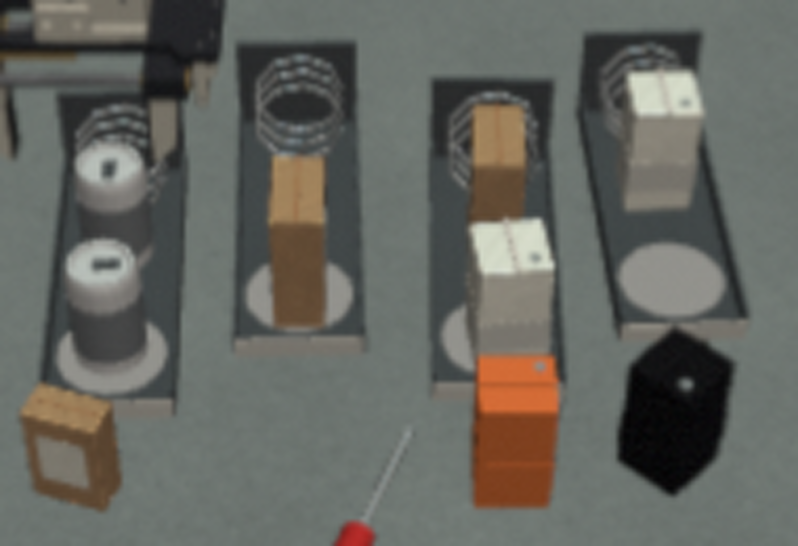

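The can now stands in the can lane, top at (104,260) in the crop, centred on its disc. Next is the carton, which is turned about 0.09 rad.

>>> {"name": "arm_command", "arguments": {
  "moves": [
    [[-0.001,-0.03,0],[0,0,0],0.088],
    [[-0.004,-0.075,0],[0,0,0],0.088],
    [[-0.006,-0.12,0],[0,0,0],0.088],
    [[-0.008,-0.165,0],[0,0,0],0.088],
    [[-0.01,-0.205,0],[0,0,0],0.088]
  ]
}}

```text
time: 13.3
tool_pos: [0.5979, -0.0039, 0.1966]
tool_rot: [-3.141, 0.002, -0.017]
contact_force: [0.7, -0.6, 0.0]
opening: 0.0882
grip_force: 0.0
```

>>> {"name": "arm_command", "arguments": {
  "moves": [
    [[-0.002,-0.035,0],[0,0,-0.04],0.088],
    [[-0.004,-0.065,0],[0,0,-0.08],0.088],
    [[-0.004,-0.08,0],[0,0,-0.107],0.088],
    [[-0.004,-0.08,0],[0,0,-0.107],0.088],
    [[-0.004,-0.08,0],[0,0,-0.107],0.088]
  ]
}}

```text
time: 13.8
tool_pos: [0.5963, 0.0731, 0.1972]
tool_rot: [3.141, 0.001, 0.089]
contact_force: [1.1, -0.4, 0.4]
opening: 0.0884
grip_force: 0.0
```

>>> {"name": "arm_command", "arguments": {
  "moves": [
    [[0.001,-0.002,0.02],[0,0,0],0.088],
    [[0.001,-0.002,0.06],[0,0,0],0.088],
    [[0.001,-0.002,0.1],[0,0,0],0.088],
    [[0.001,-0.002,0.125],[0,0,0],0.088],
    [[0.001,-0.002,0.135],[0,0,0],0.088]
  ]
}}

```text
time: 14.3
tool_pos: [0.5955, 0.0741, 0.0596]
tool_rot: [-3.142, 0.005, 0.087]
contact_force: [-0.2, -0.5, -0.1]
opening: 0.0881
grip_force: 0.0
```

>>> {"name": "arm_command", "arguments": {
  "moves": [
    [[0,0,0],[0,0,0],0.075],
    [[0,0,0],[0,0,0],0.065],
    [[0,0,0],[0,0,0],0.055],
    [[0,0,0],[0,0,0],0.045],
    [[0,0,0],[0,0,0],0.045]
  ]
}}

```text
time: 14.8
tool_pos: [0.5977, 0.076, 0.0637]
tool_rot: [3.141, -0.002, 0.09]
contact_force: [-0.1, -1.3, 1.2]
opening: 0.0527
grip_force: 0.7
```

>>> {"name": "arm_command", "arguments": {
  "moves": [
    [[0,0,0],[0,0,0],0.045],
    [[0,0,0],[0,0,0],0.045],
    [[0,0,0],[0,0,0],0.045],
    [[0,0,0],[0,0,0],0.045],
    [[0,0,0],[0,0,0],0.045]
  ]
}}

```text
time: 15.3
tool_pos: [0.5976, 0.076, 0.0636]
tool_rot: [3.141, -0.002, 0.09]
contact_force: [-1.3, -0.7, 6.7]
opening: 0.0519
grip_force: 19.9
```

>>> {"name": "arm_command", "arguments": {
  "moves": [
    [[0,0,-0.01],[0,0,0],0.045],
    [[0,0,-0.04],[0,0,0],0.045],
    [[0,0,-0.08],[0,0,0],0.045],
    [[0,0,-0.11],[0,0,0],0.045],
    [[0,0,-0.13],[0,0,0],0.045]
  ]
}}

```text
time: 15.8
tool_pos: [0.5975, 0.0763, 0.1954]
tool_rot: [3.141, -0.002, 0.09]
contact_force: [1.5, -0.3, -2.7]
opening: 0.052
grip_force: 19.9
```

>>> {"name": "arm_command", "arguments": {
  "moves": [
    [[-0.01,-0.025,0],[0,0,0],0.045],
    [[-0.025,-0.062,0],[0,0,0],0.045],
    [[-0.04,-0.1,0],[0,0,0],0.045],
    [[-0.05,-0.125,0],[0,0,0],0.045],
    [[-0.054,-0.135,0],[0,0,0],0.045]
  ]
}}

```text
time: 16.3
tool_pos: [0.5294, 0.208, 0.1927]
tool_rot: [-3.141, 0.001, 0.093]
contact_force: [0.1, -0.0, -2.2]
opening: 0.0522
grip_force: 19.9
```

>>> {"name": "arm_command", "arguments": {
  "moves": [
    [[0,0,0.015],[0,0,0],0.045],
    [[0,0,0.05],[0,0,0],0.045],
    [[0,0,0.085],[0,0,0],0.045],
    [[0,0,0.11],[0,0,0],0.045],
    [[0,0,0.12],[0,0,0],0.045]
  ]
}}

```text
time: 16.8
tool_pos: [0.5298, 0.2047, 0.07]
tool_rot: [3.141, 0.005, 0.089]
contact_force: [0.1, 0.1, -2.3]
opening: 0.052
grip_force: 19.9
```

>>> {"name": "arm_command", "arguments": {
  "moves": [
    [[0,0,0.003],[0,0,0],0.045],
    [[0,0,0.006],[0,0,0],0.045],
    [[0,0,0.009],[0,0,0],0.045],
    [[0,0,0.009],[0,0,0],0.045],
    [[0,0,0.009],[0,0,0],0.045]
  ]
}}

```text
time: 17.3
tool_pos: [0.5316, 0.2058, 0.0644]
tool_rot: [-3.142, -0.001, 0.09]
contact_force: [0.5, 0.8, -2.2]
opening: 0.052
grip_force: 19.9
```

>>> {"name": "arm_command", "arguments": {
  "moves": [
    [[0,0,0.001],[0,0,0],0.045],
    [[0,0,0.001],[0,0,0],0.055],
    [[0,0,0.001],[0,0,0],0.07],
    [[0,0,0.001],[0,0,0],0.085],
    [[0,0,0.001],[0,0,0],0.085]
  ]
}}

```text
time: 17.8
tool_pos: [0.5313, 0.2057, 0.0627]
tool_rot: [3.142, -0.0, 0.09]
contact_force: [-0.3, -0.0, -0.2]
opening: 0.0745
grip_force: 0.0
```

>>> {"name": "arm_command", "arguments": {
  "moves": [
    [[0,0,0],[0,0,0],0.085],
    [[0,0,-0.03],[0,0,0],0.085],
    [[0,0,-0.07],[0,0,0],0.085],
    [[0,0,-0.11],[0,0,0],0.085],
    [[0,0,-0.13],[0,0,0],0.085]
  ]
}}

```text
time: 18.3
tool_pos: [0.5325, 0.2061, 0.1965]
tool_rot: [-3.141, -0.005, 0.09]
contact_force: [0.8, -0.1, -0.3]
opening: 0.0845
grip_force: 0.0
```

```bash
python3 - <<'E'
from h import *
print(robot.observe()["tool_pos"])
for n in("scene","top"): cv2.imwrite(f"pics/{n}3.png",cv2.cvtColor(robot.read_camera(n),cv2.COLOR_RGB2BGR))
a=cv2.resize(cv2.imread("pics/scene3.png")[130:260,190:380],None,fx=4.2,fy=4.2,interpolation=cv2.INTER_CUBIC)
cv2.imwrite("pics/crop4.png",a)
def disc(n,img,guess,z=.006):
    i=cv2.imread(img);u,v=map(int,guess);w=26;c=i[v-w:v+w,u-w:u+w].astype(int)
    m=((c.min(2)>110)&(c.max(2)-c.min(2)<45)).astype(np.uint8)
    k,l,s,ce=cv2.connectedComponentsWithStats(m);j=l[w,w]
    p=ce[j]+[u-w,v-w];print(n,s[j],p,ray(n,[p],z))
disc("scene","pics/scene3.png",S((495,333)));disc("top","pics/top3.png",T((288,155)))
E
```

```text
[0.53247724 0.20606849 0.19645091]
scene [ 14  19  26  17 294] [307.06462585 208.39455782] [[0.5838 0.0692]]
top [ 11  11  32  32 819] [249.42002442 247.57997558] [[0.5912 0.0684]]
```

View pics/crop4.png

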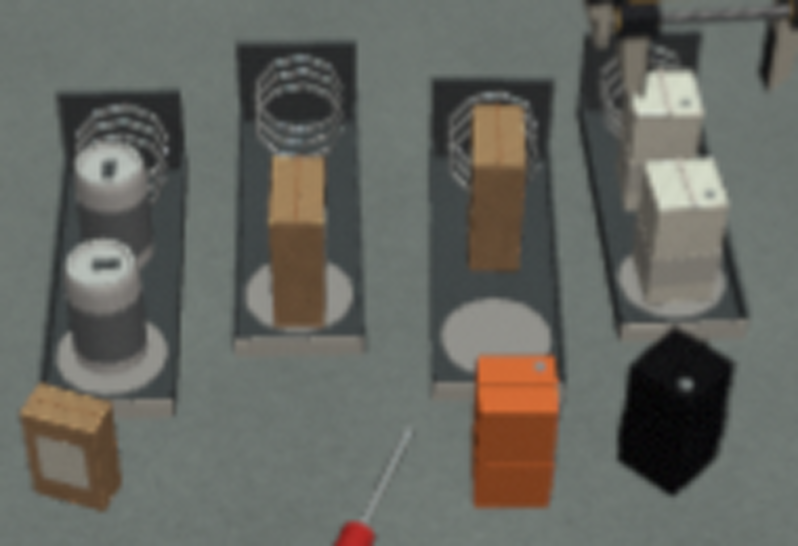

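The carton stands upright on its lane's disc, top at about (685,185) in the crop. The box-lane disc is now bare at (495,335), partly hidden by the orange decoy, so I use the top camera's value (0.591, 0.0685). Last, the box.

>>> {"name": "arm_command", "arguments": {
  "moves": [
    [[-0.0015,0.03,0],[0,0,0],0.085],
    [[-0.003,0.07,0],[0,0,0],0.085],
    [[-0.005,0.11,0],[0,0,0],0.085],
    [[-0.007,0.155,0],[0,0,0],0.085],
    [[-0.0095,0.195,0],[0,0,0],0.085]
  ]
}}

```text
time: 18.9
tool_pos: [0.5384, 0.0089, 0.1911]
tool_rot: [-3.141, 0.002, 0.09]
contact_force: [0.1, 0.0, 0.4]
opening: 0.0848
grip_force: 0.0
```

>>> {"name": "arm_command", "arguments": {
  "moves": [
    [[-0.002,0.035,0],[0,0,0.04],0.085],
    [[-0.004,0.07,0],[0,0,0.08],0.085],
    [[-0.004,0.086,0],[0,0,0.107],0.085],
    [[-0.004,0.086,0],[0,0,0.107],0.085],
    [[-0.004,0.086,0],[0,0,0.107],0.085]
  ]
}}

```text
time: 19.4
tool_pos: [0.5426, -0.0746, 0.1919]
tool_rot: [-3.141, 0.001, -0.017]
contact_force: [0.0, -0.1, 1.3]
opening: 0.085
grip_force: 0.0
```

>>> {"name": "arm_command", "arguments": {
  "moves": [
    [[0.001,0,0.02],[0,0,0],0.085],
    [[0.001,0,0.055],[0,0,0],0.085],
    [[0.001,0,0.09],[0,0,0],0.085],
    [[0.001,0,0.113],[0,0,0],0.085],
    [[0.001,0,0.123],[0,0,0],0.085]
  ]
}}

```text
time: 19.9
tool_pos: [0.5425, -0.0732, 0.0673]
tool_rot: [-3.14, 0.004, -0.015]
contact_force: [-0.1, -0.1, 1.1]
opening: 0.0854
grip_force: 0.0
```

>>> {"name": "arm_command", "arguments": {
  "moves": [
    [[0,0,0],[0,0,0],0.07],
    [[0,0,0],[0,0,0],0.055],
    [[0,0,0],[0,0,0],0.04],
    [[0,0,0],[0,0,0],0.03],
    [[0,0,0],[0,0,0],0.03]
  ]
}}

```text
time: 20.4
tool_pos: [0.5444, -0.0755, 0.0706]
tool_rot: [3.141, -0.002, -0.017]
contact_force: [0.6, 0.2, 0.4]
opening: 0.0496
grip_force: 0.0
```

>>> {"name": "arm_command", "arguments": {
  "moves": [
    [[0,0,0],[0,0,0],0.03],
    [[0,0,0],[0,0,0],0.03],
    [[0,0,0],[0,0,0],0.03],
    [[0,0,0],[0,0,0],0.03],
    [[0,0,0],[0,0,0],0.03]
  ]
}}

```text
time: 20.9
tool_pos: [0.5441, -0.0755, 0.07]
tool_rot: [3.141, -0.0, -0.017]
contact_force: [-0.6, 0.2, 4.8]
opening: 0.0377
grip_force: 20.0
```

>>> {"name": "arm_command", "arguments": {
  "moves": [
    [[0,0,-0.01],[0,0,0],0.03],
    [[0,0,-0.04],[0,0,0],0.03],
    [[0,0,-0.08],[0,0,0],0.03],
    [[0,0,-0.11],[0,0,0],0.03],
    [[0,0,-0.13],[0,0,0],0.03]
  ]
}}

```text
time: 21.4
tool_pos: [0.5445, -0.0755, 0.2026]
tool_rot: [3.141, -0.003, -0.017]
contact_force: [0.6, 0.2, -1.2]
opening: 0.0378
grip_force: 20.0
```

>>> {"name": "arm_command", "arguments": {
  "moves": [
    [[0.007,-0.025,0],[0,0,0],0.03],
    [[0.02,-0.065,0],[0,0,0],0.03],
    [[0.033,-0.105,0],[0,0,0],0.03],
    [[0.041,-0.135,0],[0,0,0],0.03],
    [[0.044,-0.145,0],[0,0,0],0.03]
  ]
}}

```text
time: 21.9
tool_pos: [0.5906, 0.0718, 0.1997]
tool_rot: [-3.141, 0.0, -0.014]
contact_force: [-0.3, -1.0, -0.7]
opening: 0.0378
grip_force: 20.0
```

>>> {"name": "arm_command", "arguments": {
  "moves": [
    [[0,0,0.015],[0,0,0],0.03],
    [[0,0,0.05],[0,0,0],0.03],
    [[0,0,0.085],[0,0,0],0.03],
    [[0,0,0.11],[0,0,0],0.03],
    [[0,0,0.12],[0,0,0],0.03]
  ]
}}

```text
time: 22.4
tool_pos: [0.5886, 0.0681, 0.0771]
tool_rot: [3.141, 0.005, -0.018]
contact_force: [0.1, -0.0, -1.1]
opening: 0.0379
grip_force: 20.0
```

>>> {"name": "arm_command", "arguments": {
  "moves": [
    [[0,0,0.003],[0,0,0],0.03],
    [[0,0,0.006],[0,0,0],0.03],
    [[0,0,0.009],[0,0,0],0.03],
    [[0,0,0.009],[0,0,0],0.03],
    [[0,0,0.009],[0,0,0],0.03]
  ]
}}

```text
time: 22.9
tool_pos: [0.5908, 0.0688, 0.0714]
tool_rot: [3.141, -0.001, -0.017]
contact_force: [0.0, -1.0, -1.7]
opening: 0.0379
grip_force: 20.0
```

Lower 1.2 mm more, release, rise, move aside and look.

>>> {"name": "arm_command", "arguments": {
  "moves": [
    [[0,0,0.0006],[0,0,0],0.03],
    [[0,0,0.0012],[0,0,0],0.03],
    [[0,0,0.0012],[0,0,0],0.05],
    [[0,0,0.0012],[0,0,0],0.065],
    [[0,0,0.0012],[0,0,0],0.08]
  ]
}}

```text
time: 23.4
tool_pos: [0.5905, 0.0688, 0.0695]
tool_rot: [3.141, -0.0, -0.017]
contact_force: [0.1, 0.4, 0.1]
opening: 0.0573
grip_force: 0.0
```

>>> {"name": "arm_command", "arguments": {
  "moves": [
    [[0,0,0],[0,0,0],0.08],
    [[0,0,0],[0,0,0],0.08],
    [[0,0,-0.03],[0,0,0],0.08],
    [[0,0,-0.075],[0,0,0],0.08],
    [[0,0,-0.12],[0,0,0],0.08]
  ]
}}

```text
time: 23.9
tool_pos: [0.5899, 0.0688, 0.1903]
tool_rot: [3.141, 0.002, -0.017]
contact_force: [0.9, -0.2, -0.1]
opening: 0.08
grip_force: 0.0
```

>>> {"name": "arm_command", "arguments": {
  "moves": [
    [[-0.02,0,-0.04],[0,0,0],0.08],
    [[-0.05,0,-0.06],[0,0,0],0.08],
    [[-0.08,0,-0.07],[0,0,0],0.08],
    [[-0.11,0,-0.07],[0,0,0],0.08],
    [[-0.13,0,-0.07],[0,0,0],0.08]
  ]
}}

```text
time: 24.4
tool_pos: [0.4587, 0.0712, 0.2601]
tool_rot: [3.142, -0.001, -0.017]
contact_force: [0.3, -0.0, -0.3]
opening: 0.0799
grip_force: 0.0
```

>>> {"name": "arm_command", "arguments": {
  "moves": [
    [[0,0.035,0],[0,0,0],0.08],
    [[0,0.08,0],[0,0,0],0.08],
    [[0,0.125,0],[0,0,0],0.08],
    [[0,0.17,0],[0,0,0],0.08],
    [[0,0.2,0],[0,0,0],0.08]
  ]
}}

```text
time: 24.9
tool_pos: [0.4567, -0.1315, 0.2596]
tool_rot: [3.141, -0.0, -0.019]
contact_force: [0.2, 1.5, -1.0]
opening: 0.0799
grip_force: 0.0
```

>>> {"name": "arm_command", "arguments": {
  "moves": [
    [[0,0.035,0],[0,0,0],0.08],
    [[0,0.08,0],[0,0,0],0.08],
    [[0,0.125,0],[0,0,0],0.08],
    [[0,0.16,0],[0,0,0],0.08],
    [[0,0.18,0],[0,0,0],0.08]
  ]
}}

```text
time: 25.4
tool_pos: [0.4534, -0.3117, 0.2592]
tool_rot: [3.141, 0.0, -0.019]
contact_force: [-0.2, -0.1, 0.2]
opening: 0.0801
grip_force: 0.0
```

```bash
python3 - <<'E'
from h import *
for n in("scene","top"): cv2.imwrite(f"pics/{n}4.png",cv2.cvtColor(robot.read_camera(n),cv2.COLOR_RGB2BGR))
i=cv2.imread("pics/scene4.png")[130:260,190:380]
cv2.imwrite("pics/crop5.png",cv2.resize(i,None,fx=4.2,fy=4.2,interpolation=cv2.INTER_CUBIC))
i=cv2.imread("pics/top4.png")[205:365,170:390]
cv2.imwrite("pics/crop6.png",cv2.resize(i,None,fx=3.6,fy=3.6,interpolation=cv2.INTER_CUBIC))
E
```

```text
(no output)
```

View pics/crop5.png

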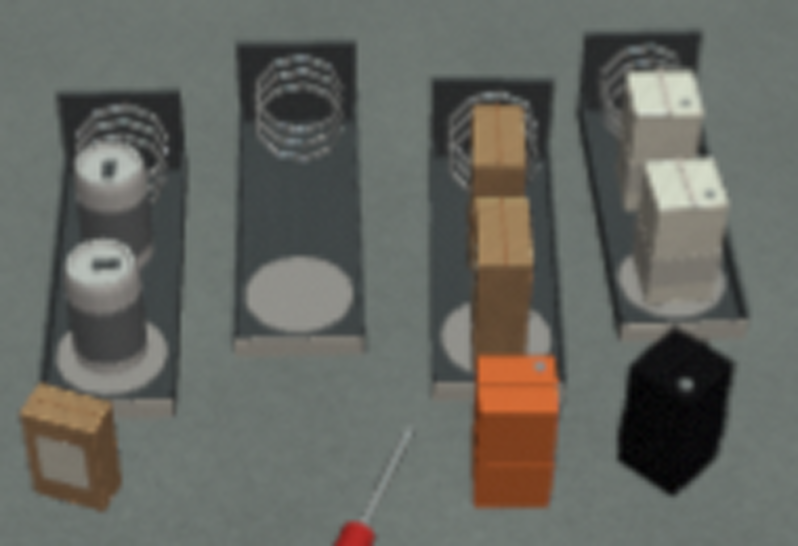

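View pics/crop6.png

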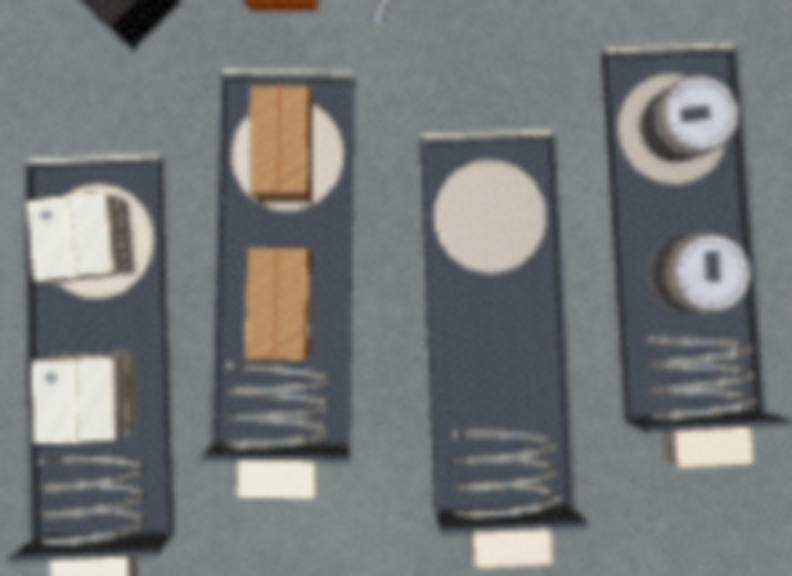

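Both views show the spare lane empty and each pack upright on its own lane's disc: carton top at (70,237), box top at (280,141) and can top at (701,114) in the top crop. I'll check the numbers and hand in if they hold.

```bash
python3 - <<'E'
from h import *
D={"can":(.605,-.2102),"carton":(.5315,.2058),"box":(.591,.0686)}
m=lambda P:P.mean(0)
E={"can":(ray("top",T([(701,114)]),.098),ray("scene",S([(103,262)]),.098)),
"carton":(ray("top",T([(27,203),(104,192),(110,273),(36,281)]),.104),ray("scene",S([(643,163),(713,159),(727,205),(654,212)]),.104)),
"box":(ray("top",T([(250,86),(309,86),(311,194),(251,194)]),.112),ray("scene",S([(474,199),(530,199),(532,265),(475,266)]),.112))}
e=[]
for k,v in E.items():
    for P in v: d=m(P)-D[k];e.append(np.hypot(*d));print(k,m(P),d.round(4))
if max(e)<.009: print(robot.hand_in())
E
```

```text
can [ 0.6042 -0.2106] [-0.0008 -0.0004]
can [ 0.6043 -0.2072] [-0.0007  0.003 ]
carton [0.530625 0.205075] [-0.0009 -0.0007]
carton [0.53355 0.20595] [0.002  0.0001]
box [0.590825 0.06765 ] [-0.0002 -0.001 ]
box [0.59155 0.0704 ] [0.0006 0.0018]
the job is handed in; nothing more can be done
None
```

I handed the job in with the can, carton and box upright in their own lanes, each within about 3 mm of its disc centre by both cameras, and the spare lane empty; hand-in gave no verdict.

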